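# Ease open the clipped pop-top canister at the breakfast bar

## Task

Open the white pop-top canister that has the chrome spring clip on its rim: press the orange button on its lid right in, then keep the sprung lid steady so that it comes up slowly instead of flying open, until it stands fully open by itself. Leave the other canister, the one without a clip, shut, do not shove the glass jar, and finish with the hand clear.

Things in the scene. Friction and masses are not known exactly. Their poses are not given: they have to be found in the camera images.
- clip_canister: The canister to open: round, white plastic, 112 mm across (126 at the rim), 152 tall with lid shut, fixed to the counter. A chrome spring clip 44 mm wide bites the rim on its +y side, reaching 107 mm out from the axis and 9 above the shut lid. Origin: centre of underside, z up; hinge on its +x side, button on its -x side, which faces the robot within 0.5 rad.
- clip_lid (a joint): Its lid's angle in rad: 0 shut, 1.3 fully open at its stop. White disc 118 mm across, 12 thick, 0.1 kg, held by a catch; once freed a spring drives it open and holds it there, pushing about 0.7 N up at the button. Unchecked it flies open at over 5 rad/s.
- clip_lid_hinge (a point): Middle of that lid's hinge line, which runs along the canister's y axis, 60 mm from its axis on the +x side, 140 mm above the counter. The button side of the lid rises and swings over towards the hinge.
- clip_button (a joint): Travel of the orange button on that lid in m: 0 out, 0.006 fully in. It moves straight down into the lid, takes about 2.5 N and stays in once pressed. The catch lets go at about 0.003 to 0.004. The lid stays down while the finger pushes, and rises under the finger as that is raised.
- clip_button_top (a point): Centre of the top face of that orange button: a disc 28 mm across, 9 mm proud of the lid (3 mm once pressed in), 161 mm above the counter, 35 mm from the canister's axis on its -x side, 95 mm from the hinge line. Moves with button and lid.
- plain_canister: the look-alike canister of the same make and size, with an orange button but with NO clip: leave it shut. Origin and axes as for the other.
- plain_lid (a joint): angle of the look-alike's lid in rad: 0 shut. It has the same catch.
- jar: glass mason jar, 76 mm across, 122 mm tall, brass twist cap, standing loose at the robot's left of the canisters; origin at the centre of its underside. Do not shove it.

How it is judged:
On the way, in this order (a step that is already met when the one before it is completed fails the run):
1. the orange button of the clipped canister is pressed right in (value of joint clip_button above 0.0045 m), for 0.05 s.
2. its lid is fully open (value of joint clip_lid above 1.2 rad), for 0.2 s.
At the end, for the whole second after the job is handed in: the clipped canister's lid stands fully open by itself (within 0.1 rad of its stop) and still, the plain canister is shut, and the jar is within 30 mm of where it stood (value of joint clip_lid above 1.2 rad and velocity of joint clip_lid below 0.1 rad/s and value of joint plain_lid below 0.05 rad and distance of jar from where it was at the start of the episode below 0.03 m); the robot touches nothing.
It fails at once if the clipped canister's lid flew open unchecked (faster than 3 rad/s) (velocity of joint clip_lid above 3 rad/s).
It fails at once if the plain canister was opened (value of joint plain_lid above 0.1 rad).
It fails at once if the jar was shoved or knocked over (distance of jar from where it was at the start of the episode above 0.03 m or angle between jar's own z axis and vertical above 0.5 rad).
It also fails if it takes over 38 s, if anything falls off the work surface, if the arm or the gripper's body presses on something with over 40 N, if the wrist force passes 120 N, or if a joint passes its speed limit or range.

## Robot

A 6-joint arm with a two-finger parallel gripper is mounted at the origin on the work surface. World frame = base frame: x ahead of the robot, y to its left, z up, the work surface at z = 0. Lengths are in m, angles in rad, forces in N, time in s.
With the tool pointing down it reaches from about 0.2 to 0.875 m from the base axis. Payload 3.4 kg.
Tool frame: the origin (TCP) lies at the very end of the fingers, on their centre line; the grasp point (between the pads) lies 19 mm behind it; z points along the fingers, y is the line along which they close (so a half turn about z gives the same grasp; the last joint's range is limited). The gripper opens to 94 mm and grips with 3 to 60 N. Pads are 16 mm wide; open, the fingers measure 119 mm over their backs; the gripper's body (75 mm by 177 mm) begins 78 mm behind the grasp point.
Start: joints at [1.163, 0.276, 1.505, -0, 1.361, -0.121], TCP at [0.163, 0.552, 0.205] pointing down, gripper open.
Joint ranges: [-2.89, 2.89], [-0.75, 2.08], [0.22, 2.7], [-1.18, 4.32], [0.11, 2.71], [-2.7, 2.7]. Speed limits (rad/s): [2.57, 2.57, 3.14, 3.14, 3.14, 3.14].

## Interface

Orientations are given as a 3x3 rotation matrix whose columns are the frame's x, y, z axes.
In Python, from station import sense, read_camera, close_job gives the robot as it stands.
- The arm moves only by the tool move_arm, never from a script. Its argument "series" is a list that holds one entry, the list of rows, each a list of 7 numbers: the shift along the tool's x, y, z in m, then the turn, a rotation vector about the tool's x, y, z in rad, then the closure, from 0 (fully open) to 1 (shut). In form: [[[tx, ty, tz, wx, wy, wz, gripper], ...]]. A call has exactly 8 rows; each row is the pose to reach, as a shift and turn from the pose commanded when the call began, along the tool's axes at that moment; what a row does not reach only later rows make up. A row lasts 1/10 s, in which the tool goes at most 50 mm and 8.59 degrees, less where a joint would pass 70% of its speed; a pose out of reach is approached as far as the arm can. A call with a gripper value outside its range is refused whole. The fingers move at their own pace and stop on an object; "newtons" is the grip in N (left out, the last holds). Time passes only in rows, so rows that repeat a pose let the fingers close, or fill a call up. It gives the time, the measured TCP pose, the force, the opening and the grip force at its end, in the units of the state.
- sense(): the state, without advancing time (a new reading comes with each control period).
- read_camera(name): name is "scene" or "side" or "wrist"; returns a dict with "frame" (420x560x3 uint8, blue, green, red), "camera_matrix" (3x3 intrinsics, pixels), "R" (3x3) and "t" (3): a world point X has camera coordinates R X + t; the wrist camera has in their place "tool_from_camera" (4x4, takes a point from camera to tool coordinates, whose origin is the TCP and whose axes are the flange's). Camera axes: x right, y down, z forward; pixel columns grow to the right and rows downward; lengths in m; the calibration is good to about 2 mm. A picture is of the moment at which its call begins: read the wrist's pose just before it. There is no depth.
- close_job(): hands the job in; it is judged then, once.
The state is a dict: "clock": time; "joint_positions": joint angles; "qvel": joint speeds; "effort": joint torques, N m; "position": TCP position; "orientation": TCP orientation; "wrist_force": force on the tool from outside, world axes, zero at the start; "moment": the same for the moment, N m; "finger_gap": opening from 0.0 (shut) to 1.0 (fully open); "finger_force": force on a finger pad.
Only numpy, scipy, OpenCV 4.12 (cv2) and the standard library are available. Lean on these libraries where they do the work, as an engineer would, in place of code of your own. Each camera call takes 0.05 s, during which the arm holds its last target. There are 200 camera calls.

## Working session

There is one attempt and no reset: what is moved stays moved. The work goes in short steps, Python scripts to look and compute and a tool call to move; the robot and the scene stay as the last step left them, time stands still between calls to the robot, and variables do not carry over. Pictures are saved under pics/ and viewed, at most 10 in all, crops included, and the job is handed in when it is done.

Besides the shell and the picture viewer there is one more tool, called after "Call:" by a JSON object that holds its "name" and its "arguments", one argument or row to a line. move_arm: Moves the arm, as the interface text tells. Its arguments: {"type":"object","properties":{"series":{"type":"array"},"newtons":{"type":"number"}},"required":["series"]}

```bash
mkdir -p pics; ls; python3 - <<'E'
from station import sense, read_camera
import cv2, numpy as np, pickle
s=sense(); print(s)
d={n:read_camera(n) for n in("scene","side")}
pickle.dump(d,open("cams.pkl","wb"))
cv2.imwrite("pics/a.png",d["scene"]["frame"]);cv2.imwrite("pics/b.png",d["side"]["frame"])
for n in d: print(n,d[n]["camera_matrix"],d[n]["R"],d[n]["t"])
E
```

```text
pics
{'clock': 0.0, 'joint_positions': array([ 1.16299980e+00,  2.76524129e-01,  1.50606246e+00, -4.25616429e-06,
        1.36069709e+00, -1.20980801e-01]), 'qvel': array([-0.00091719,  0.00046302,  0.00030403, -0.00183311,  0.0003936 ,
       -0.00043202]), 'effort': array([-3.01924911e-04, -4.04569495e+01, -2.37227404e+01,  7.00769015e-02,
        3.46765830e-02, -1.24867097e-04]), 'position': array([0.16244685, 0.55101102, 0.20467331]), 'orientation': array([[-9.59149753e-01,  2.82898050e-01, -6.66819573e-04],
       [ 2.82898765e-01,  9.59148515e-01, -1.55400984e-03],
       [ 1.99952650e-04, -1.67917059e-03, -9.99998570e-01]]), 'wrist_force': array([ 0.42449598, -0.2060293 , -0.07353103]), 'moment': array([-0.01909688,  0.02031143, -0.03825851]), 'finger_force': 0.0, 'finger_gap': 1.001244288672327}
scene [[530.07285283   0.         283.14335996]
 [  0.         530.07285283 210.42396741]
 [  0.           0.           1.        ]] [[-0.25398538  0.96715573  0.01006112]
 [ 0.60073025  0.16589365 -0.78205017]
 [-0.75803338 -0.19258529 -0.62313426]] [ 0.03791402 -0.2604745   1.76453744]
side [[474.70353377   0.         281.67561748]
 [  0.         474.70353377 208.91866378]
 [  0.           0.           1.        ]] [[ 0.71296211 -0.70101605  0.01617206]
 [-0.36222614 -0.38795063 -0.84751786]
 [ 0.60039758  0.59839018 -0.53052044]] [-0.32507696  0.33651487  0.7973425 ]
```

View pics/a.png

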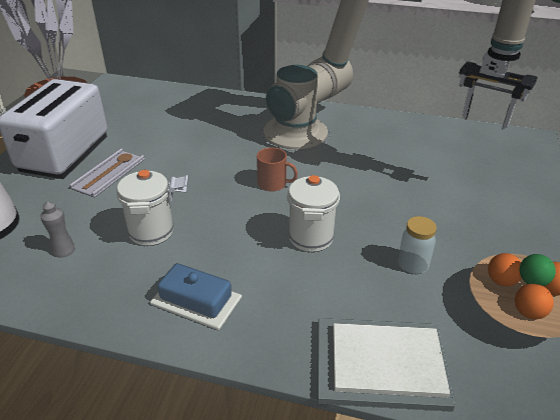

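View pics/b.png

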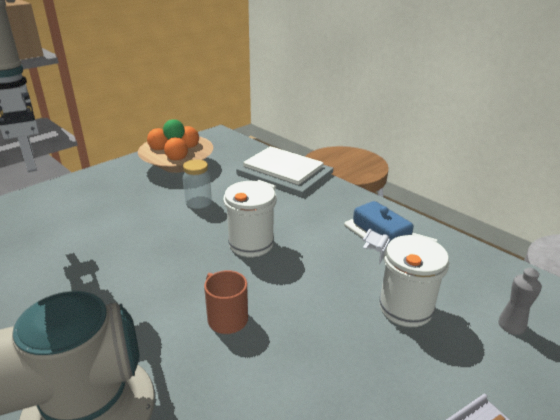

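The scene view shows the chrome clip at (180,184) beside the left canister, whose button is at (145,175). In the side view the clip is at (377,240) and that canister's button at (413,260). Next I triangulate the buttons and rims.

```bash
cat > h.py <<'E'
import cv2, numpy as np, pickle
d=pickle.load(open("cams.pkl","rb"))
def ray(n,p):
    c=d[n];v=c["R"].T@np.linalg.solve(c["camera_matrix"],[p[0],p[1],1]);return -c["R"].T@c["t"],v
def plane(n,p,z):
    o,v=ray(n,p);return o+v*(z-o[2])/v[2]
E
python3 - <<'E'
from h import *
for n,rois in (("scene",[(130,162,160,185),(300,170,330,190)]),("side",[(395,248,430,272),(228,188,255,205)])):
    im=d[n]["frame"]
    for x0,y0,x1,y1 in rois:
        hsv=cv2.cvtColor(im[y0:y1,x0:x1],cv2.COLOR_BGR2HSV)
        m=cv2.inRange(hsv,(3,140,90),(20,255,255))
        ys,xs=np.nonzero(m);c=(xs.mean()+x0,ys.mean()+y0)
        print(n,c,len(xs),xs.min()+x0,xs.max()+x0,ys.min()+y0,ys.max()+y0,plane(n,c,.158).round(4))
a=cv2.resize(d["scene"]["frame"][160:250,105:205],None,fx=4,fy=4,interpolation=2)
b=cv2.resize(d["side"]["frame"][225:325,360:460],None,fx=4,fy=4,interpolation=2)
b=b[:360]
cv2.imwrite("pics/c.png",np.hstack([a,b]))
E
```

```text
scene (np.float64(143.71428571428572), np.float64(173.28571428571428)) 70 138 149 170 177 [ 0.5566 -0.2459  0.158 ]
scene (np.float64(313.8529411764706), np.float64(178.97058823529412)) 68 308 319 175 183 [0.469 0.159 0.158]
side (np.float64(413.35042735042737), np.float64(259.64957264957263)) 117 407 420 255 265 [ 0.5591 -0.2479  0.158 ]
side (np.float64(240.4), np.float64(196.64615384615385)) 65 235 245 193 200 [0.4715 0.1546 0.158 ]
```

View pics/c.png

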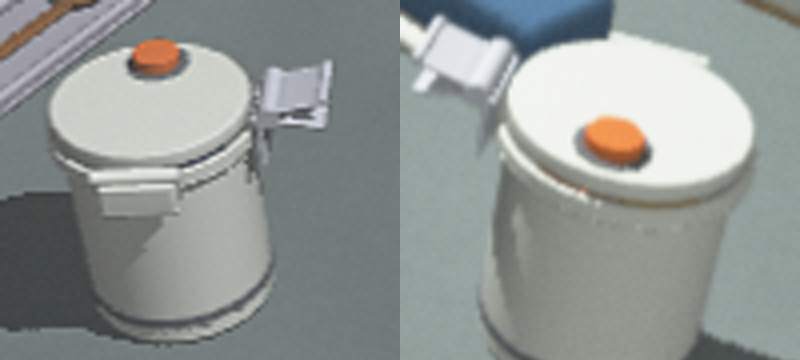

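The crop shows the clip at the lid's right in the scene view, the hinge block at (140,206) on the far side from the robot, and the button on the robot's side. Next, the lid centre and axis direction.

```bash
python3 - <<'E'
from h import *
A=lambda x,y:(105+x/4,160+y/4); B=lambda x,y:(360+(x-400)/4,225+y/4)
for n,f,pts in(("scene",A,[(48,105),(252,100),(150,43),(148,163)]),("side",B,[(508,95),(755,130),(640,38),(625,190)])):
    P=np.array([plane(n,f(*p),.150) for p in pts]);print(n,P.round(3).tolist())
    im=d[n]["frame"]; g=cv2.cvtColor(im,cv2.COLOR_BGR2HSV)
print("hinge",plane("scene",A(138,178),.140), "hinge side",plane("side",B(660,48),.146))
print("hinge side ends",plane("side",B(610,37),.146),plane("side",B(708,62),.146))
print("hinge scene ends",plane("scene",A(92,178),.140),plane("scene",A(182,172),.140))
print("clip",plane("scene",A(330,80),.155),plane("side",B(430,50),.155),plane("side",B(412,88),.15))
E
```

```text
scene [[0.613, -0.289, 0.15], [0.576, -0.174, 0.15], [0.537, -0.26, 0.15], [0.649, -0.206, 0.15]]
side [[0.561, -0.188, 0.15], [0.625, -0.287, 0.15], [0.653, -0.206, 0.15], [0.539, -0.268, 0.15]]
hinge [ 0.6517612  -0.21249835  0.14      ] hinge side [ 0.65771093 -0.21591632  0.146     ]
hinge side ends [ 0.64729082 -0.19253407  0.146     ] [ 0.66482994 -0.23959709  0.146     ]
hinge scene ends [ 0.65880549 -0.23797781  0.14      ] [ 0.63983793 -0.19061098  0.14      ]
clip [ 0.55052968 -0.13438765  0.155     ] [ 0.55778032 -0.14178148  0.155     ] [ 0.53085293 -0.15150665  0.15      ]
```

```bash
cat > plan.py <<'E'
import numpy as np, json
from scipy.spatial.transform import Rotation as Ro
YAW=.35; u=np.array([np.cos(YAW),np.sin(YAW),0]); C=np.array([.594,-.235,0]); H=C+.06*u+[0,0,.14]
def R(yaw): 
    c,s=np.cos(yaw),np.sin(yaw); return np.array([[c,s,0],[s,-c,0],[0,0,-1.]])   # tool x along yaw, z down
def rows(P0,R0,wps,g=1):
    """rows from commanded pose P0,R0 to waypoints (pos,yaw)"""
    out=[]
    for p,y in wps:
        out.append([*(R0.T@(np.array(p)-P0)).round(4),*Ro.from_matrix(R0.T@R(y)).as_rotvec().round(3),g])
    print(json.dumps([out]))
E
python3 - <<'E'
from plan import *
p=np.array([.163,.552,.205]);y=np.arctan2(.283,-.959)
a=p+[0,0,.115]; b=H-.091*u; b[2]=.32; print(b,u)
for k in range(3):
    w=[]
    for i in range(8):
        n=k*8+i+1
        f=max(0,(n-3)/18); f=min(f,1)
        q=a+(b-a)*f if n>=3 else p+[0,0,.045*n]
        w.append((q,y+(YAW-y)*f))
    rows(p,R(y),w); p,y=w[-1]
E
```

```text
[ 0.56487945 -0.24562983  0.32      ] [0.93937271 0.34289781 0.        ]
[[[0.0, 0.0, -0.045, 0.0, 0.0, 0.0, 1], [0.0, 0.0, -0.09, 0.0, 0.0, 0.0, 1], [0.0, 0.0, -0.115, 0.0, 0.0, 0.0, 1], [-0.034, -0.0362, -0.115, 0.0, 0.0, 0.139, 1], [-0.0679, -0.0724, -0.115, 0.0, 0.0, 0.278, 1], [-0.1019, -0.1085, -0.115, 0.0, 0.0, 0.417, 1], [-0.1358, -0.1447, -0.115, 0.0, 0.0, 0.557, 1], [-0.1698, -0.1809, -0.115, 0.0, 0.0, 0.696, 1]]]
[[[-0.0493, -0.006, 0.0, 0.0, 0.0, 0.603, 1], [-0.0985, -0.012, 0.0, 0.0, 0.0, 0.703, 1], [-0.1478, -0.018, 0.0, 0.0, 0.0, 0.804, 1], [-0.197, -0.024, 0.0, 0.0, 0.0, 0.904, 1], [-0.2463, -0.03, 0.0, 0.0, 0.0, 1.005, 1], [-0.2955, -0.0361, 0.0, 0.0, 0.0, 1.105, 1], [-0.3448, -0.0421, 0.0, 0.0, 0.0, 1.206, 1], [-0.394, -0.0481, 0.0, 0.0, 0.0, 1.306, 1]]]
[[[-0.0187, 0.046, 0.0, 0.0, 0.0, 0.391, 1], [-0.0373, 0.0919, 0.0, 0.0, 0.0, 0.419, 1], [-0.056, 0.1379, 0.0, 0.0, 0.0, 0.447, 1], [-0.0747, 0.1839, 0.0, 0.0, 0.0, 0.475, 1], [-0.0933, 0.2299, 0.0, 0.0, 0.0, 0.502, 1], [-0.0933, 0.2299, 0.0, 0.0, 0.0, 0.502, 1], [-0.0933, 0.2299, 0.0, 0.0, 0.0, 0.502, 1], [-0.0933, 0.2299, 0.0, 0.0, 0.0, 0.502, 1]]]
```

Call:
{"name": "move_arm", "arguments": {
  "series": [
    [[0, 0, -0.045, 0, 0, 0, 1], [0, 0, -0.09, 0, 0, 0, 1], [0, 0, -0.115, 0, 0, 0, 1], [-0.034, -0.036, -0.115, 0, 0, 0.14, 1], [-0.068, -0.072, -0.115, 0, 0, 0.28, 1], [-0.102, -0.108, -0.115, 0, 0, 0.42, 1], [-0.136, -0.144, -0.115, 0, 0, 0.56, 1], [-0.17, -0.18, -0.115, 0, 0, 0.7, 1]]
  ],
  "newtons": 30
}}

```text
clock: 0.9
position: [0.275, 0.3289, 0.3202]
orientation: [[-0.547, 0.837, 0.0], [0.837, 0.547, -0.0], [-0.0, -0.0, -1.0]]
wrist_force: [0.1, -0.6, 0.2]
finger_gap: 0.356
finger_force: 0.0
```

```bash
python3 - <<'E'
from plan import *
from station import sense
s=sense(); p=s["position"];y=np.arctan2(s["orientation"][1,0],s["orientation"][0,0]); print(p,y,s["finger_gap"])
a,y0=p,y; b=H-.091*u; b[2]=.32
for k in range(2):
    w=[(a+(b-a)*min(1,n/13),y0+(YAW-y0)*min(1,n/13)) for n in range(k*8+1,k*8+9)]
    rows(p,R(y),w); p,y=w[-1]
E
```

```text
[0.2749833  0.32890706 0.32017492] 2.149962201702576 0.35553236983421865
[[[-0.0492, -0.0055, 0.0, 0.0, 0.0, 0.138, 1], [-0.0984, -0.0111, 0.0, 0.0, 0.0, 0.277, 1], [-0.1476, -0.0166, 0.0, 0.0, 0.0, 0.415, 1], [-0.1968, -0.0221, 0.0001, 0.0, 0.0, 0.554, 1], [-0.246, -0.0276, 0.0001, 0.0, 0.0, 0.692, 1], [-0.2952, -0.0332, 0.0001, 0.0, 0.0, 0.831, 1], [-0.3444, -0.0387, 0.0001, 0.0, 0.0, 0.969, 1], [-0.3935, -0.0442, 0.0001, 0.0, 0.0, 1.108, 1]]]
[[[-0.0269, 0.0415, 0.0, 0.0, 0.0, 0.138, 1], [-0.0538, 0.0831, 0.0, 0.0, 0.0, 0.277, 1], [-0.0808, 0.1246, 0.0, 0.0, 0.0, 0.415, 1], [-0.1077, 0.1662, 0.0001, 0.0, 0.0, 0.554, 1], [-0.1346, 0.2077, 0.0001, 0.0, 0.0, 0.692, 1], [-0.1346, 0.2077, 0.0001, 0.0, 0.0, 0.692, 1], [-0.1346, 0.2077, 0.0001, 0.0, 0.0, 0.692, 1], [-0.1346, 0.2077, 0.0001, 0.0, 0.0, 0.692, 1]]]
```

Call:
{"name": "move_arm", "arguments": {
  "series": [
    [[-0.049, -0.006, 0, 0, 0, 0.138, 1], [-0.098, -0.011, 0, 0, 0, 0.277, 1], [-0.148, -0.017, 0, 0, 0, 0.415, 1], [-0.197, -0.022, 0, 0, 0, 0.554, 1], [-0.246, -0.028, 0, 0, 0, 0.692, 1], [-0.295, -0.033, 0, 0, 0, 0.831, 1], [-0.344, -0.039, 0, 0, 0, 0.969, 1], [-0.393, -0.044, 0, 0, 0, 1.108, 1]]
  ]
}}

```text
clock: 1.7
position: [0.455, -0.0233, 0.3203]
orientation: [[0.506, 0.863, -0.0], [0.863, -0.506, 0.0], [0.0, -0.0, -1.0]]
wrist_force: [0.4, 0.5, -0.4]
finger_gap: 0.006
finger_force: 0.0
```

Call:
{"name": "move_arm", "arguments": {
  "series": [
    [[-0.027, 0.042, 0, 0, 0, 0.138, 1], [-0.054, 0.083, 0, 0, 0, 0.277, 1], [-0.081, 0.125, 0, 0, 0, 0.415, 1], [-0.108, 0.166, 0, 0, 0, 0.554, 1], [-0.135, 0.208, 0, 0, 0, 0.692, 1], [-0.135, 0.208, 0, 0, 0, 0.692, 1], [-0.135, 0.208, 0, 0, 0, 0.692, 1], [-0.135, 0.208, 0, 0, 0, 0.692, 1]]
  ]
}}

```text
clock: 2.5
position: [0.5667, -0.2412, 0.3204]
orientation: [[0.937, 0.349, -0.001], [0.349, -0.937, 0.001], [-0.0, -0.001, -1.0]]
wrist_force: [-0.1, 0.6, -0.1]
finger_gap: 0.005
finger_force: 0.0
```

```bash
python3 - <<'E'
from plan import *
from station import sense, read_camera
import cv2
s=sense(); w=read_camera("wrist"); im=w["frame"]; cv2.imwrite("pics/d.png",im)
p,O=s["position"],s["orientation"]; print(p,O,s["joint_positions"].round(2),s["finger_gap"],s["wrist_force"])
T=w["tool_from_camera"];K=w["camera_matrix"]
hsv=cv2.cvtColor(im,cv2.COLOR_BGR2HSV);m=cv2.inRange(hsv,(3,140,90),(20,255,255))
n,l,st,c=cv2.connectedComponentsWithStats(m)
o=O@T[:3,3]+p
def pl(px,z):
    v=O@T[:3,:3]@np.linalg.solve(K,[px[0],px[1],1]);return o+v*(z-o[2])/v[2]
for i in range(1,n):
    if st[i,4]>80: print(c[i],st[i],pl(c[i],.161).round(4))
E
```

```text
[ 0.56672504 -0.24117098  0.32035027] [[ 9.37267334e-01  3.48610561e-01 -7.88582920e-04]
 [ 3.48611289e-01 -9.37266688e-01  1.15096319e-03]
 [-3.37874577e-04 -1.35366911e-03 -9.99999027e-01]] [-0.52  0.3   1.19  0.    1.65  0.7 ] 0.0051929412280245744 [-0.13793585  0.56971409 -0.11746582]
[280.93097643 202.08417508] [268 189  27  27 594] [ 0.5609 -0.2474  0.161 ]
[ 39.240625 293.475   ] [  0 249  69  82 960] [ 0.3733 -0.0369  0.161 ]
[392.8489426  300.79758308] [373 277  40  49 331] [ 0.4988 -0.4011  0.161 ]
```

View pics/d.png

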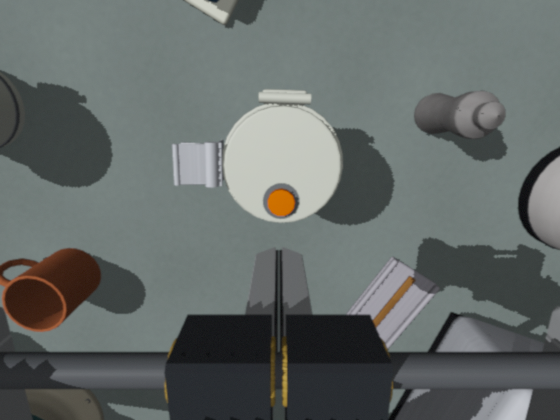

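The wrist view shows the button at (281,202), lid centre at (282,163), hinge block at (285,97) and clip at (195,163). This confirms the pose, with yaw about 0.32. I'm descending to just above the button.

```bash
sed -i 's/YAW=.35/YAW=.32/; s/^YAW\(.*\)H=.*/YAW\1H=np.array([.5609,-.2474,.14])+.095*u/' plan.py; python3 - <<'E'
from plan import *
from station import sense
s=sense();p=s["position"];O=s["orientation"]; b=H-.091*u;b[2]=.167;print(H,b,s["clock"],p)
rows(p,O,[(b,YAW)])
E
```

```text
[ 0.65107736 -0.21751618  0.14      ] [ 0.56469694 -0.24614173  0.167     ] 2.55 [ 0.56672462 -0.24082929  0.32079708]
[[[-0.0038, 0.0044, 0.1538, -0.001, -0.0, 0.037, 1]]]
```

Call:
{"name": "move_arm", "arguments": {
  "series": [
    [[-0.004, 0.004, 0.03, 0, 0, 0.037, 1], [-0.004, 0.004, 0.06, 0, 0, 0.037, 1], [-0.004, 0.004, 0.09, 0, 0, 0.037, 1], [-0.004, 0.004, 0.12, 0, 0, 0.037, 1], [-0.004, 0.004, 0.14, 0, 0, 0.037, 1], [-0.004, 0.004, 0.15, 0, 0, 0.037, 1], [-0.004, 0.004, 0.154, 0, 0, 0.037, 1], [-0.004, 0.004, 0.154, 0, 0, 0.037, 1]]
  ]
}}

```text
clock: 3.35
position: [0.5652, -0.2469, 0.1672]
orientation: [[0.95, 0.313, 0.001], [0.313, -0.95, -0.0], [0.001, 0.001, -1.0]]
wrist_force: [0.2, -0.8, -0.1]
finger_gap: 0.002
finger_force: 0.0
```

```bash
python3 - <<'E'
from plan import *
from station import sense, read_camera
import cv2
s=sense();p=s["position"];print(p,s["orientation"][:2,0],s["wrist_force"], "rel",(p-H)@u,(p-H)@np.array([-u[1],u[0],0]))
a=read_camera("side")["frame"][200:320,350:480]; b=read_camera("scene")["frame"][110:230,80:210]
cv2.imwrite("pics/e.png",cv2.resize(np.hstack([a,b]),None,fx=3,fy=3,interpolation=2))
E
```

```text
[ 0.56523118 -0.24691056  0.16721196] [0.94960828 0.31343814] [ 0.15886426 -0.82318099 -0.06970049] rel -0.0907347260036372 -0.0008978551446121218
```

View pics/e.png

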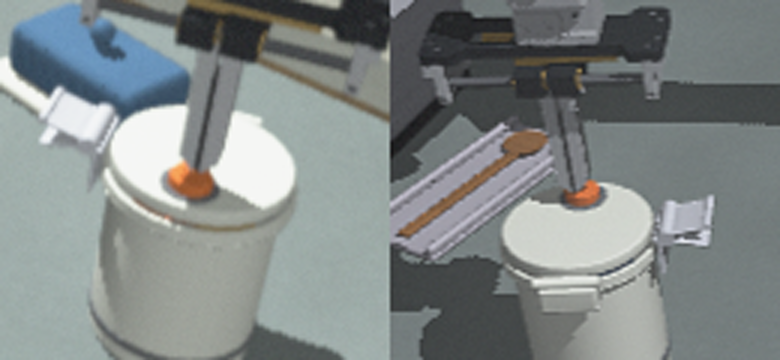

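```bash
python3 - <<'E'
from h import *
from plan import u
def pr(n,X):
    c=d[n];q=c["camera_matrix"]@(c["R"]@X+c["t"]);return q[:2]/q[2]
f={"side":lambda q:((q[0]-350)*3,(q[1]-200)*3),"scene":lambda q:((q[0]-80)*3+390,(q[1]-110)*3)}
for n in d:
    for X in([.5652,-.2469,.1672],[.5652,-.2469,.2072],[.5609,-.2474,.161]): print(n,np.round(f[n](pr(n,np.array(X)))))
E
```

```text
scene [573. 186.]
scene [565. 144.]
scene [577. 189.]
side [196. 163.]
side [207. 111.]
side [192. 174.]
```

The picture shows the closed fingers just above the orange button, at about (200,175) in the left half and (578,188) in the right half, within a few mm of centred. Pressing now.

Call:
{"name": "move_arm", "arguments": {
  "series": [
    [[0, -0.0015, 0.002, 0, 0, 0, 1], [0, -0.0015, 0.004, 0, 0, 0, 1], [0, -0.0015, 0.006, 0, 0, 0, 1], [0, -0.0015, 0.0075, 0, 0, 0, 1], [0, -0.0015, 0.009, 0, 0, 0, 1], [0, -0.0015, 0.0105, 0, 0, 0, 1], [0, -0.0015, 0.0115, 0, 0, 0, 1], [0, -0.0015, 0.0115, 0, 0, 0, 1]]
  ]
}}

```text
clock: 4.25
position: [0.5646, -0.2462, 0.155]
orientation: [[0.95, 0.312, 0.0], [0.312, -0.95, -0.0], [0.0, 0.0, -1.0]]
wrist_force: [-0.7, 1.1, 3.1]
finger_gap: 0.004
finger_force: 1.4
```

Call:
{"name": "move_arm", "arguments": {
  "series": [
    [[0, 0, 0.0005, 0, 0, 0, 1], [0, 0, 0.001, 0, 0, 0, 1], [0, 0, 0.0015, 0, 0, 0, 1], [0, 0, 0.002, 0, 0, 0, 1], [0, 0, 0.002, 0, 0, 0, 1], [0, 0, 0.002, 0, 0, 0, 1], [0, 0, 0.002, 0, 0, 0, 1], [0, 0, 0.002, 0, 0, 0, 1]]
  ]
}}

```text
clock: 5.05
position: [0.5646, -0.2462, 0.1544]
orientation: [[0.95, 0.312, 0.001], [0.312, -0.95, -0.001], [0.001, 0.001, -1.0]]
wrist_force: [-2.0, 0.8, 8.0]
finger_gap: 0.0
finger_force: 4.3
```

```bash
python3 - <<'E'
from plan import *
from station import sense
s=sense();print(s["position"],s["wrist_force"])
# corner of fingertip follows r=.099, h=.015 on the lid, TCP 8 mm beyond; 4 calls to th=1.45
f=lambda t:H+u*(-.099*np.cos(t)+.015*np.sin(t)+.008)+np.array([0,0,.099*np.sin(t)+.015*np.cos(t)])
p=s["position"]; O=R(YAW); D=p-f(0); print("D",D)
D[2]+=0
for k in range(4):
    w=[]
    for i in range(1,9):
        t=1.5*(k*8+i)/32; w.append((f(t),YAW))
    q=f(1.5*k*8/32); rows(q,O,w)
print(f(1.3))
E
```

```text
[ 0.56457819 -0.24618403  0.15435344] [-1.97267979  0.76179234  7.98789985]
D [-1.18751297e-04 -4.22946166e-05 -6.46561905e-04]
[[[0.0008, -0.0, -0.0046, 0.0, 0.0, 0.0, 1], [0.0018, -0.0, -0.0092, 0.0, 0.0, 0.0, 1], [0.0031, -0.0, -0.0137, 0.0, 0.0, 0.0, 1], [0.0045, 0.0, -0.0182, 0.0, 0.0, 0.0, 1], [0.0062, -0.0, -0.0226, 0.0, 0.0, 0.0, 1], [0.0081, -0.0, -0.0269, 0.0, 0.0, 0.0, 1], [0.0101, 0.0, -0.0311, 0.0, 0.0, 0.0, 1], [0.0124, -0.0, -0.0352, 0.0, 0.0, 0.0, 1]]]
[[[0.0024, -0.0, -0.004, 0.0, 0.0, 0.0, 1], [0.0051, -0.0, -0.0079, 0.0, 0.0, 0.0, 1], [0.0079, 0.0, -0.0116, 0.0, 0.0, 0.0, 1], [0.0109, 0.0, -0.0153, 0.0, 0.0, 0.0, 1], [0.014, -0.0, -0.0187, 0.0, 0.0, 0.0, 1], [0.0173, 0.0, -0.0221, 0.0, 0.0, 0.0, 1], [0.0208, 0.0, -0.0252, 0.0, 0.0, 0.0, 1], [0.0244, 0.0, -0.0282, 0.0, 0.0, 0.0, 1]]]
[[[0.0037, 0.0, -0.0028, 0.0, 0.0, 0.0, 1], [0.0076, 0.0, -0.0055, 0.0, 0.0, 0.0, 1], [0.0116, 0.0, -0.0079, 0.0, 0.0, 0.0, 1], [0.0157, -0.0, -0.0102, 0.0, 0.0, 0.0, 1], [0.0199, -0.0, -0.0123, 0.0, 0.0, 0.0, 1], [0.0242, 0.0, -0.0142, 0.0, 0.0, 0.0, 1], [0.0286, -0.0, -0.0159, 0.0, 0.0, 0.0, 1], [0.0331, -0.0, -0.0173, 0.0, 0.0, 0.0, 1]]]
[[[0.0045, 0.0, -0.0013, 0.0, 0.0, 0.0, 1], [0.0091, 0.0, -0.0023, 0.0, 0.0, 0.0, 1], [0.0137, 0.0, -0.0031, 0.0, 0.0, 0.0, 1], [0.0184, 0.0, -0.0038, 0.0, 0.0, 0.0, 1], [0.023, 0.0, -0.0042, 0.0, 0.0, 0.0, 1], [0.0277, 0.0, -0.0043, 0.0, 0.0, 0.0, 1], [0.0324, 0.0, -0.0043, 0.0, 0.0, 0.0, 1], [0.0371, 0.0, -0.004, 0.0, 0.0, 0.0, 1]]]
[ 0.64725288 -0.21878357  0.23940474]
```

Button is bottomed (8 N). Raising along the lid's arc.

Call:
{"name": "move_arm", "arguments": {
  "series": [
    [[0, 0, -0.001, 0, 0, 0, 1], [0.0008, 0, -0.005, 0, 0, 0, 1], [0.0018, 0, -0.0095, 0, 0, 0, 1], [0.003, 0, -0.014, 0, 0, 0, 1], [0.0045, 0, -0.0185, 0, 0, 0, 1], [0.006, 0, -0.023, 0, 0, 0, 1], [0.008, 0, -0.0275, 0, 0, 0, 1], [0.01, 0, -0.0315, 0, 0, 0, 1]]
  ]
}}

```text
clock: 5.85
position: [0.5743, -0.2427, 0.1848]
orientation: [[0.95, 0.313, 0.0], [0.313, -0.95, 0.0], [0.0, -0.0, -1.0]]
wrist_force: [0.3, 0.7, 0.9]
finger_gap: 0.006
finger_force: 0.3
```

```bash
python3 - <<'E'
from plan import *
from station import sense, read_camera
import cv2
s=sense();p=s["position"];print(p,s["wrist_force"])
a=read_camera("side")["frame"][170:320,350:480]; b=read_camera("scene")["frame"][80:230,80:210]
cv2.imwrite("pics/f.png",cv2.resize(np.hstack([a,b]),None,fx=3,fy=3,interpolation=2))
E
```

```text
[ 0.57425378 -0.24271724  0.18484586] [0.28398118 0.71506152 0.90882932]
```

View pics/f.png

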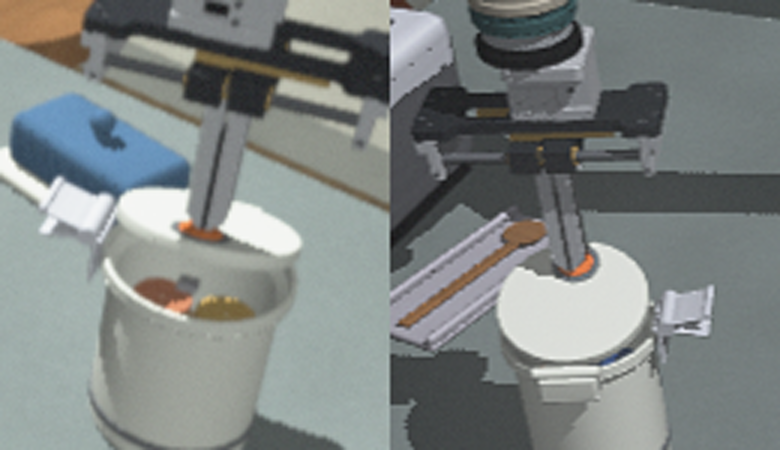

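The lid has risen about 0.3 rad and stays under the fingers, which still sit on the button at (200,230) in the left half. Continuing.

```bash
python3 - <<'E'
from plan import *
f=lambda t:H+u*(-.099*np.cos(t)+.015*np.sin(t)+.008)+np.array([0,0,.099*np.sin(t)+.015*np.cos(t)])
T=np.linspace(.32,1.48,25)
for k in range(3): rows(f(T[8*k]),R(YAW),[(f(t),YAW) for t in T[8*k+1:8*k+9]])
E
```

```text
[[[0.0023, 0.0, -0.0043, 0.0, 0.0, 0.0, 1], [0.0048, -0.0, -0.0084, 0.0, 0.0, 0.0, 1], [0.0075, 0.0, -0.0124, 0.0, 0.0, 0.0, 1], [0.0104, 0.0, -0.0163, 0.0, 0.0, 0.0, 1], [0.0135, 0.0, -0.02, 0.0, 0.0, 0.0, 1], [0.0167, 0.0, -0.0236, 0.0, 0.0, 0.0, 1], [0.0201, -0.0, -0.0271, 0.0, 0.0, 0.0, 1], [0.0237, -0.0, -0.0303, 0.0, 0.0, 0.0, 1]]]
[[[0.0037, 0.0, -0.0031, 0.0, 0.0, 0.0, 1], [0.0076, 0.0, -0.006, 0.0, 0.0, 0.0, 1], [0.0116, 0.0, -0.0087, 0.0, 0.0, 0.0, 1], [0.0158, 0.0, -0.0112, 0.0, 0.0, 0.0, 1], [0.02, 0.0, -0.0135, 0.0, 0.0, 0.0, 1], [0.0244, -0.0, -0.0156, 0.0, 0.0, 0.0, 1], [0.0288, 0.0, -0.0175, 0.0, 0.0, 0.0, 1], [0.0334, -0.0, -0.0191, 0.0, 0.0, 0.0, 1]]]
[[[0.0046, 0.0, -0.0014, 0.0, 0.0, 0.0, 1], [0.0093, 0.0, -0.0027, 0.0, 0.0, 0.0, 1], [0.014, 0.0, -0.0037, 0.0, 0.0, 0.0, 1], [0.0188, 0.0, -0.0044, 0.0, 0.0, 0.0, 1], [0.0236, 0.0, -0.0049, 0.0, 0.0, 0.0, 1], [0.0285, 0.0, -0.0052, 0.0, 0.0, 0.0, 1], [0.0333, 0.0, -0.0053, 0.0, 0.0, 0.0, 1], [0.0381, -0.0, -0.0051, 0.0, 0.0, 0.0, 1]]]
```

Call:
{"name": "move_arm", "arguments": {
  "series": [
    [[0.0023, 0, -0.0043, 0, 0, 0, 1], [0.0048, 0, -0.0084, 0, 0, 0, 1], [0.0075, 0, -0.0124, 0, 0, 0, 1], [0.0104, 0, -0.0163, 0, 0, 0, 1], [0.0135, 0, -0.02, 0, 0, 0, 1], [0.0167, 0, -0.0236, 0, 0, 0, 1], [0.02, 0, -0.027, 0, 0, 0, 1], [0.0237, 0, -0.0303, 0, 0, 0, 1]]
  ]
}}

```text
clock: 6.75
position: [0.5968, -0.2354, 0.2151]
orientation: [[0.95, 0.312, 0.0], [0.312, -0.95, 0.0], [0.0, -0.0, -1.0]]
wrist_force: [0.2, 0.8, 1.0]
finger_gap: 0.008
finger_force: 0.2
```

Call:
{"name": "move_arm", "arguments": {
  "series": [
    [[0.0037, 0, -0.0031, 0, 0, 0, 1], [0.0076, 0, -0.006, 0, 0, 0, 1], [0.0116, 0, -0.0087, 0, 0, 0, 1], [0.0158, 0, -0.0112, 0, 0, 0, 1], [0.02, 0, -0.0135, 0, 0, 0, 1], [0.0244, 0, -0.0156, 0, 0, 0, 1], [0.0288, 0, -0.0175, 0, 0, 0, 1], [0.0334, 0, -0.0191, 0, 0, 0, 1]]
  ]
}}

```text
clock: 7.55
position: [0.6286, -0.2249, 0.234]
orientation: [[0.95, 0.312, 0.0], [0.312, -0.95, 0.0], [0.0, 0.0, -1.0]]
wrist_force: [0.4, 0.1, -0.6]
finger_gap: 0.003
finger_force: 0.3
```

```bash
python3 - <<'E'
from plan import *
from station import sense, read_camera
import cv2
s=sense();p=s["position"];print(p,s["wrist_force"],(p-H)@u)
a=read_camera("side")["frame"][170:320,350:480]; b=read_camera("scene")["frame"][80:230,80:210]
cv2.imwrite("pics/g.png",cv2.resize(np.hstack([a,b]),None,fx=3,fy=3,interpolation=2))
E
```

```text
[ 0.62862959 -0.22490654  0.23402386] [ 0.43452961  0.07835755 -0.63381886] -0.023632987484797974
```

View pics/g.png

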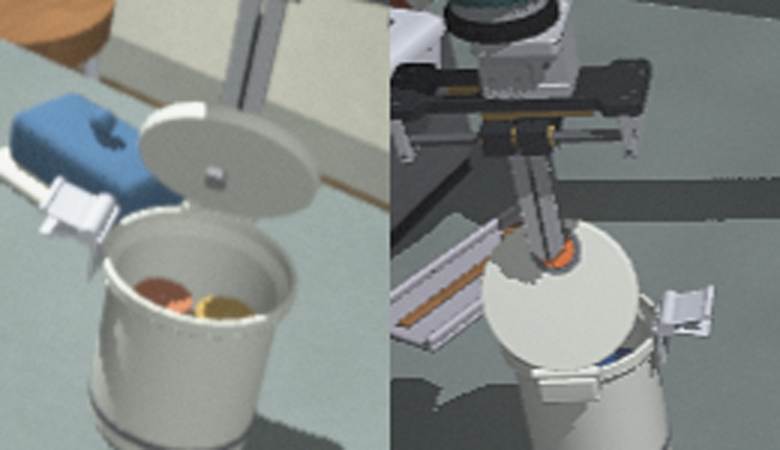

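The lid stands at about 1.0 rad with the fingers still holding the button, at (560,255) in the right half. Carrying on to the stop.

Call:
{"name": "move_arm", "arguments": {
  "series": [
    [[0.0046, -0.0005, -0.0014, 0, 0, 0, 1], [0.0093, -0.001, -0.0027, 0, 0, 0, 1], [0.014, -0.0015, -0.0037, 0, 0, 0, 1], [0.0188, -0.002, -0.0044, 0, 0, 0, 1], [0.0236, -0.002, -0.0049, 0, 0, 0, 1], [0.0285, -0.002, -0.0052, 0, 0, 0, 1], [0.0333, -0.002, -0.0053, 0, 0, 0, 1], [0.038, -0.002, -0.005, 0, 0, 0, 1]]
  ]
}}

```text
clock: 8.45
position: [0.664, -0.2111, 0.2387]
orientation: [[0.95, 0.312, -0.0], [0.312, -0.95, 0.0], [-0.0, -0.0, -1.0]]
wrist_force: [-1.1, 1.6, 0.3]
finger_gap: 0.009
finger_force: 0.0
```

Call:
{"name": "move_arm", "arguments": {
  "series": [
    [[0.005, 0, 0, 0, 0, 0, 1], [0.01, 0, 0, 0, 0, 0, 1], [0.016, 0, 0, 0, 0, 0, 1], [0.025, 0, -0.01, 0, 0, 0, 1], [0.03, 0, -0.03, 0, 0, 0, 1], [0.03, 0, -0.06, 0, 0, 0, 1], [0.03, 0, -0.1, 0, 0, 0, 1], [0.03, 0, -0.1, 0, 0, 0, 1]]
  ]
}}

```text
clock: 9.25
position: [0.6944, -0.2025, 0.3454]
orientation: [[0.95, 0.313, 0.011], [0.313, -0.95, -0.004], [0.009, 0.007, -1.0]]
wrist_force: [-0.1, -0.5, 1.0]
finger_gap: 0.005
finger_force: 0.0
```

```bash
python3 - <<'E'
from plan import *
from station import sense, read_camera
import cv2
s=sense();p=s["position"];print(p,s["wrist_force"],s["clock"])
a=read_camera("side")["frame"]; b=read_camera("scene")["frame"]
cv2.imwrite("pics/i.png",np.vstack([a[130:330,100:500],b[80:280,60:460]]))
E
```

```text
[ 0.69442956 -0.20246199  0.34544838] [-0.14762394 -0.48240938  0.96400554] 9.25
```

View pics/i.png

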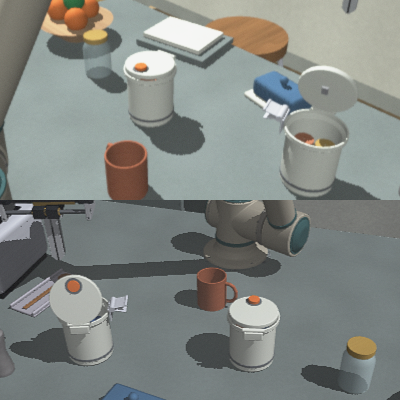

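The clipped canister's lid stands open by itself at (325,90) and its hand is clear. The plain canister at (150,85) is shut and the jar hasn't moved. I'll let the arm settle for one call, then hand in.

Call:
{"name": "move_arm", "arguments": {
  "series": [
    [[0, 0, -0.01, 0, 0, 0, 1], [0, 0, -0.02, 0, 0, 0, 1], [0, 0, -0.02, 0, 0, 0, 1], [0, 0, -0.02, 0, 0, 0, 1], [0, 0, -0.02, 0, 0, 0, 1], [0, 0, -0.02, 0, 0, 0, 1], [0, 0, -0.02, 0, 0, 0, 1], [0, 0, -0.02, 0, 0, 0, 1]]
  ]
}}

```text
clock: 10.15
position: [0.6922, -0.2018, 0.3587]
orientation: [[0.95, 0.312, -0.0], [0.312, -0.95, 0.0], [-0.0, -0.0, -1.0]]
wrist_force: [-0.0, -0.6, 0.5]
finger_gap: 0.008
finger_force: 0.0
```

```bash
python3 -c "
from station import close_job
print(close_job())"
```

```text
the job is handed in; nothing more can be done
None
```

The job is handed in (no verdict was returned): the clipped canister's button was pressed in, and its lid was eased up to its stop and stands open by itself; the plain canister is still shut, the jar did not visibly move, and the hand is clear.

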